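# Lock the clamp, then hold the test valve at its mark

### The job

Pick up the mallet and drive the clamp's lock pin down with it until the pin's head is fully home on its bushing, then set the mallet down on the bench and let go of it. After that press the sprung handle of the test valve down with the fingertips until the top of its round pad is level with the top of the slim gauge rod beside it, never pushing it right to the bottom, and finish while still holding it there: the program ends with the handle held pressed. Do not touch the lock pin with the gripper, do not press the handle before the pin is home, and leave the gauge rod and the other parts on the bench where they are.

Things in the scene. Friction and masses are not known exactly. Their poses are not given: they have to be found in the camera images.
- mallet: Loose 0.45 kg mallet standing on a face of its head. Head: upright cylinder 72 mm tall, steel 48 mm in diameter, rubber end faces 56 mm in diameter, 12 mm thick. Handle: level wood bar 24 wide x 28 tall, along own -x, axis 36 mm above the lower face, free from 28 to 190 mm from the head's axis. Centre of mass 10 to 15 mm along the handle. Origin: centre of the lower face, z up.
- mallet_head (a point): Centre of the mallet's head, 36 mm above its lower face, in the line of the handle.
- clamp_block: Fixed dark steel slab, 36 mm tall, own x -50 to +150 mm, y -65 to +65 mm. Origin on the bench straight below the lock pin, which stands in a steel bushing 34 mm in diameter, top 46 mm above the bench. A white flanged stub (flange 64 mm in diameter, top 87 mm above the bench) stands at own x = +98 mm, with flat dark straps (top 48 mm above the bench) from it to the pin.
- lock_pin (a joint): Travel of the lock pin down from fully raised, m: 0 raised (head's top 66 mm above the bench), 0.016 fully home (head resting on the bushing, top 50 mm above the bench); home counts beyond 0.0135. Light spring against a stiff fit: 6 to 8 N drive it, and it stays where it is left. Starts 0 to 4 mm down.
- pin_top (a point): Centre of the top of the lock pin's flat round steel head (28 mm in diameter, 4 mm thick); moves with the pin.
- test_stand: Fixed test valve stand: aluminium plate 12 mm thick, own x -40 to +190 mm, y -60 to +60 mm. Origin on the bench straight below the handle's pad. Steel valve body and hinge of the handle (85 mm above the bench, cheeks up to 100 mm) at own x = +130 mm; a round dial up to 116 mm high behind it at own x = +165 mm, y = +30 mm.
- handle (a joint): Angle of the sprung dead-man handle, rad: 0 released (up), grows as the pad is pushed down, 0.30 at the stop (beyond 0.285 counts as the bottom). It reaches 130 mm from the hinge to the stand's own -x; pad top 111 mm above the bench released, about 39 mm lower at the stop. About 3 N at the pad to start, 0.3 N more per mm; springs back when let go.
- pad_top (a point): Centre of the top of the handle's flat round black pad (40 mm in diameter, 14 mm thick), to be pushed down from above; moves with the handle.
- gauge_top (a point): Centre of the flat top of the slim steel gauge rod (10 mm in diameter, in a dark 18 mm socket), 50 mm to the stand's own +y of the pad. Its z is the height at which the pad's top must be held: 87 to 99 mm above the bench, different every time. The rod is tight and does not yield to a light touch.
- ferrule: Bystander: loose steel pipe ferrule, 52 mm in diameter, 48 mm tall. Origin under its centre.
- brass_union: Bystander: loose stepped brass fitting, 32 mm in diameter, 44 mm tall. Origin under its centre.
- seal_ring: Bystander: loose black rubber ring, 48 mm in diameter, 8 mm tall. Origin under its centre.
- hose_clamp: Bystander: loose thin steel band ring, 44 mm in diameter, 14 mm tall. Origin under its centre.
- impeller: Bystander: loose aluminium pump impeller disc, 110 mm in diameter, 26 mm tall. Origin under its centre.
- ring_spanner: Bystander: loose steel spanner, a 60 mm ring at its own x = +100 mm on a 14 mm round bar that reaches to own x = -78 mm, 20 mm tall. Origin under the bar.
Things that resemble listed ones, but are neither listed nor needed, are in the scene too. What is shaped like the clamp_block but red is not meant.

How it is judged:
By the outcome, as a careful person would: the job done as asked, in the order asked, and still so for the second after the job is handed in, while the arm keeps its last pose, push and grip.
It also fails if it takes over 61 s, if anything falls off the work surface, if the arm or the gripper's body presses on something with over 40 N, if the wrist force passes 120 N, or if a joint passes its speed limit or range.

### The arm

A 6-joint arm with a two-finger parallel gripper is mounted at the origin on the work surface. World frame = base frame: x ahead of the robot, y to its left, z up, the work surface at z = 0. Lengths are in m, angles in rad, forces in N, time in s.
With the tool pointing down it reaches from about 0.15 to 0.775 m from the base axis. Payload 6.1 kg.
Tool frame: the origin (TCP) lies between the finger pads; the fingertips stand manip.tips_ahead ahead of it and the grasp point (between the pads) lies 3 mm ahead of it (manip.tips_ahead is the distance from the TCP to the fingertips, in m); z points along the fingers, y is the line along which they close (so a half turn about z gives the same grasp; the last joint's range is limited). The gripper opens to 85 mm and grips with 20 to 120 N. Pads are 22 mm wide; open, the fingers measure 114 mm over their backs; the gripper's body (76 mm by 85 mm) begins 54 mm behind the grasp point. The pads swing forward as they close: fully open they stand 13 mm farther back than shut.
Start: joints at [-1.293, 0.126, -0.04, 1.405, 0, 1.571], TCP at [0.144, -0.505, 0.253] pointing down, gripper open.
Joint ranges: [-2.72, 2.72], [-0.95, 1.95], [-1.27, 1.35], [-1.78, 2.02], [-1.46, 1.47], [-3.14, 3.14]. Speed limits (rad/s): [2.39, 2.39, 3.01, 3.14, 3.14, 3.14].

### API

Orientations are given as a unit quaternion [x, y, z, w].
In Python, from workcell import manip gives the robot as it stands.
- The arm moves only by the tool play_rows, never from a script. Its argument "targets" is one flat list of numbers, 5 for each row, row after row: the finger opening in m, from 0 to 0.0854, then the shift along the world's x, y, z in m, then the turn about the world's z in rad. A call has 1 to 5 rows; each row shifts and turns the commanded pose from where the row before left it; what a row does not reach is not made up. A row lasts 1/10 s, in which the tool goes at most 50 mm and 8.59 degrees, less where a joint would pass 70% of its speed; a pose out of reach is approached as far as the arm can. A call with a gripper value outside its range is refused whole. The fingers move at their own pace and stop on an object; "grip_force" is the grip in N (left out, the last holds). Time passes only in rows, so rows that do not move let the fingers close. It gives the time, the measured TCP pose, the force, the opening and the grip force at its end, in the units of the state.
- manip.get_state(): the state, without advancing time (a new reading comes with each control period).
- manip.get_image(name): name is "scene" or "side" or "wrist"; returns a dict with "frame" (384x512x3 uint8, blue, green, red), "fovy" (degrees; the focal length in pixels is half the picture's height over the tangent of half this angle, whatever the lens; pixels are square), "cx", "cy" (the principal point, pixels), "dist" ([k1, k2, p1, p2, k3] as OpenCV has them; the pictures are not rectified), "view" (4x4, takes a point from world to camera coordinates); the wrist camera has in their place "mount" (4x4, takes a point from camera to tool coordinates, whose origin is the TCP and whose axes are the flange's). Camera axes: x right, y down, z forward; pixel columns grow to the right and rows downward; lengths in m; the calibration is good to about 2 mm. A picture is of the moment at which its call begins: read the wrist's pose just before it. There is no depth.
- manip.finish_job(): hands the job in; it is judged then, once.
The state is a dict: "t": time; "joint_pos": joint angles; "qd": joint speeds; "tau": joint torques, N m; "position": TCP position; "tool_rot": TCP orientation; "wrist_force": force on the tool from outside, world axes, zero at the start; "wrist_torque": the same for the moment, N m; "width": finger opening in m; "finger_force": force on a finger pad.
Only numpy, scipy, OpenCV 4.12 (cv2) and the standard library are available. Lean on these libraries where they do the work, as an engineer would, in place of code of your own. Each camera call takes 0.05 s, during which the arm holds its last target. There are 200 camera calls.

## Working session

There is one attempt and no reset: what is moved stays moved. The work goes in short steps, Python scripts to look and compute and a tool call to move; the robot and the scene stay as the last step left them, time stands still between calls to the robot, and variables do not carry over. Pictures are saved under pics/ and viewed, at most 10 in all, crops included, and the job is handed in when it is done.

Besides the shell and the picture viewer there is one more tool, called after "Emit:" as a command line: name --argument value ..., lists and objects as JSON in quotes. play_rows: Moves the arm, as the interface text tells. Its arguments: {"type":"object","properties":{"targets":{"type":"array","items":{"type":"number"}},"grip_force":{"type":"number"}},"required":["targets"]}

```bash
mkdir -p pics
cat > h.py <<'E'
import numpy as np, cv2
from workcell import manip
from scipy.spatial.transform import Rotation as R
def grab(n):
    s=manip.get_state(); d=manip.get_image(n); f=d['frame']
    F=f.shape[0]/2/np.tan(np.radians(d['fovy'])/2)
    K=np.array([[F,0,d['cx']],[0,F,d['cy']],[0,0,1]]); dist=np.array(d['dist'],float)
    if n=='wrist':
        T=np.eye(4);T[:3,:3]=R.from_quat(s['tool_rot']).as_matrix();T[:3,3]=s['position'];C=T@np.array(d['mount'])
    else: C=np.linalg.inv(np.array(d['view']))
    return dict(f=f,K=K,dist=dist,C=C)
def rays(c,px):
    p=cv2.undistortPoints(np.array(px,float).reshape(-1,1,2),c['K'],c['dist']).reshape(-1,2)
    return c['C'][:3,3],np.c_[p,np.ones(len(p))]@c['C'][:3,:3].T
def plane(c,px,z):
    o,d=rays(c,px); return o+d*((z-o[2])/d[:,2])[:,None]
def proj(c,P):
    V=np.linalg.inv(c['C']); return cv2.projectPoints(np.array(P,float).reshape(-1,1,3),cv2.Rodrigues(V[:3,:3])[0],V[:3,3],c['K'],c['dist'])[0].reshape(-1,2)
def tri(c1,p1,c2,p2):
    o1,d1=rays(c1,p1);o2,d2=rays(c2,p2);d1=d1[0]/np.linalg.norm(d1[0]);d2=d2[0]/np.linalg.norm(d2[0])
    t=np.linalg.lstsq(np.c_[d1,-d2],o2-o1,rcond=None)[0];a=o1+t[0]*d1;b=o2+t[1]*d2
    return (a+b)/2,np.linalg.norm(a-b)
E
python3 - <<'E'
from h import *
import pickle
c={n:grab(n) for n in('scene','side','wrist')}
pickle.dump(c,open('c0.pkl','wb'))
for n in c: print(n,c[n]['C'][:3,3].round(3),c[n]['C'][:3,2].round(2))
cv2.imwrite('pics/a.png',cv2.resize(c['scene']['f'],(800,600),interpolation=cv2.INTER_CUBIC))
cv2.imwrite('pics/b.png',cv2.resize(c['side']['f'],(800,600),interpolation=cv2.INTER_CUBIC))
s=manip.get_state();print(manip.tips_ahead,s)
E
```

```text
scene [1.39  0.632 1.142] [-0.61 -0.4  -0.69]
side [-0.248 -0.925  0.769] [ 0.53  0.69 -0.49]
wrist [ 0.218 -0.485  0.374] [-0.29 -0.08 -0.95]
0.022 {'t': 0.15, 'joint_pos': array([-1.29300175e+00,  1.26246654e-01, -4.03888721e-02,  1.40540119e+00,
        1.47664873e-05,  1.57078203e+00]), 'qd': array([ 0.00030127, -0.00175347,  0.00303877,  0.00065753, -0.00021945,
       -0.00101713]), 'tau': array([-1.28338233e-04, -4.36275458e+01,  3.53149831e+01,  1.35661723e-02,
        1.04869198e-04,  6.17013853e-06]), 'position': array([ 0.14389613, -0.50458645,  0.25269872]), 'tool_rot': array([ 9.90368091e-01,  1.38458154e-01, -7.85502455e-05, -6.15245529e-04]), 'wrist_force': array([-0.37837191,  0.21264013,  0.2689936 ]), 'wrist_torque': array([ 0.04816679, -0.01352048, -0.04815842]), 'finger_force': 0.0, 'width': 0.08582506693843732}
```

View pics/a.png

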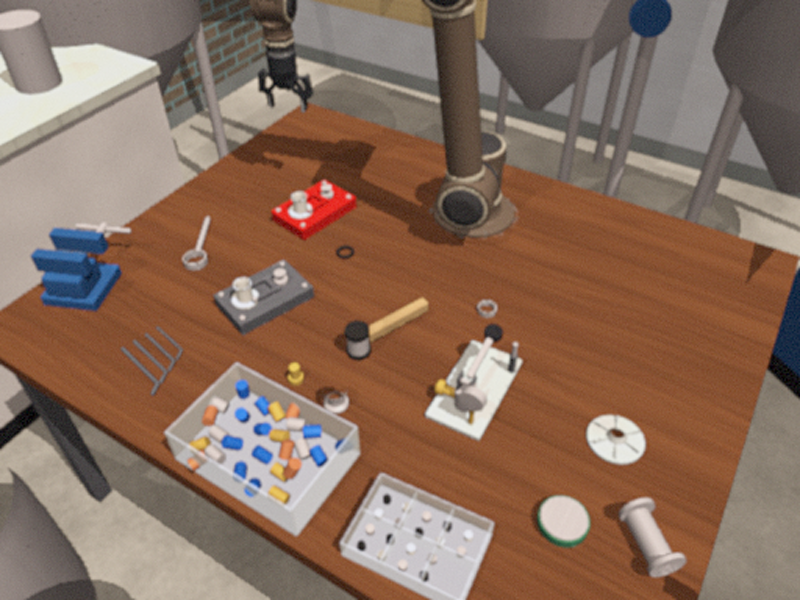

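View pics/b.png

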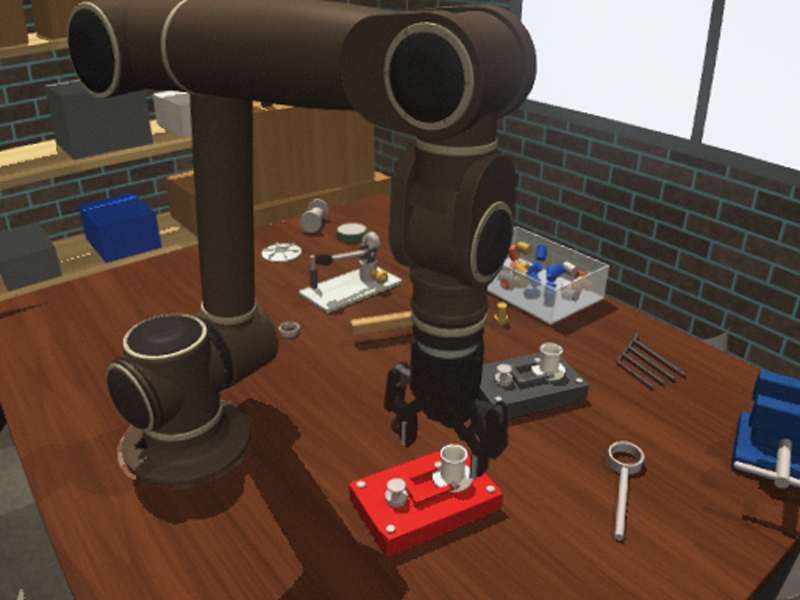

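The scene picture shows the mallet head at (358,340) with its handle reaching (428,303). The dark clamp has its pin at (280,275), and the red lookalike is at (315,208). The stand's pad is at (493,332) and the gauge rod at (515,350). The dark clamp is the one that fits the description; the red one is excluded. I'll enlarge that area and get coarse positions.

Run:
```python
from h import *
import pickle
c=pickle.load(open('c0.pkl','rb'))
S=c['scene'];k=512/800
for n,p,z in [('mallet top',(357,330),.072),('handle end',(426,302),.05),('pin',(280,271),.066),('stub',(242,285),.087),('pad',(494,330),.111),('gauge',(515,344),.093),('union',(295,365),.044),('ferrule',(336,395),.048),('hose',(487,305),.014),('dial',(471,397),.1),('seal',(345,252),.0)]:
    print(n,plane(S,[np.array(p)*k],z)[0].round(3))
cv2.imwrite('pics/c.png',cv2.resize(S['f'][160:300,130:340],(800,533),interpolation=cv2.INTER_CUBIC))
```

```text
mallet top [0.59  0.023 0.072]
handle end [0.418 0.096 0.05 ]
pin [ 0.523 -0.246  0.066]
stub [ 0.623 -0.273  0.087]
pad [0.47  0.288 0.111]
gauge [0.467 0.336 0.093]
union [ 0.722 -0.048  0.044]
ferrule [0.743 0.075 0.048]
hose [0.319 0.206 0.014]
dial [0.642 0.324 0.1  ]
seal [ 0.323 -0.202  0.   ]
```

View pics/c.png

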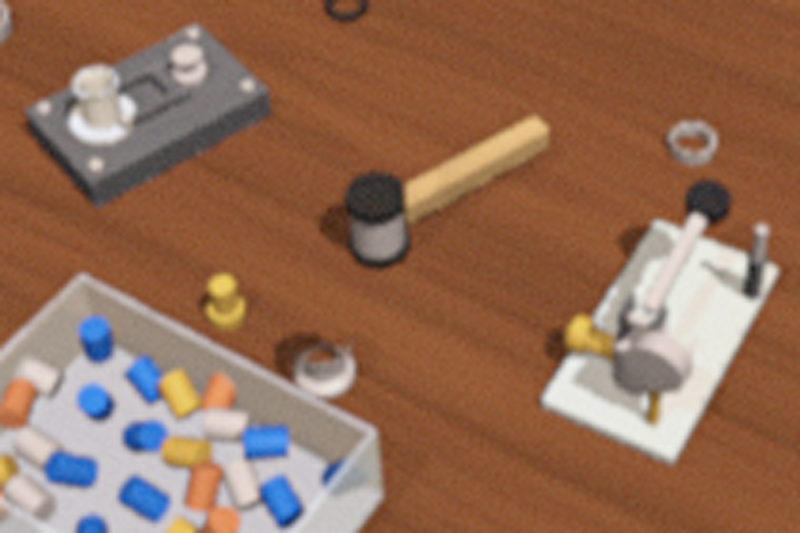

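Confirmed: the dark clamp, its pin and stub, the wooden-handled mallet, and the stand with pad and gauge rod are all clear. Next I'll move over the clamp for a close wrist view, turning to the mallet's yaw on the way.

Emit:
play_rows --targets '[0.0854, 0.035, 0.027, 0.005, -0.068, 0.0854, 0.035, 0.027, 0.005, -0.068, 0.0854, 0.035, 0.027, 0.005, -0.068, 0.0854, 0.035, 0.027, 0.005, -0.068, 0.0854, 0.035, 0.027, 0.005, -0.068]'

```text
t: 0.65
position: [0.32, -0.3685, 0.2783]
tool_rot: [0.999, -0.033, -0.0, -0.0]
wrist_force: [0.7, -0.8, 0.1]
width: 0.0858
finger_force: 0.0
```

Emit:
play_rows --targets '[0.0854, 0.035, 0.027, 0.005, -0.068, 0.0854, 0.035, 0.027, 0.005, -0.068, 0.0854, 0.035, 0.027, 0.005, -0.068, 0.0854, 0.035, 0.027, 0.005, -0.068, 0.0854, 0.0, 0.0, 0.0, -0.068]'

```text
t: 1.15
position: [0.4624, -0.2589, 0.298]
tool_rot: [0.98, -0.198, 0.0, -0.001]
wrist_force: [-0.7, -0.6, 0.4]
width: 0.0854
finger_force: 0.0
```

Emit:
play_rows --targets '[0.0854, 0, 0, 0, 0, 0.0854, 0, 0, 0, 0]'

```text
t: 1.35
position: [0.4587, -0.2619, 0.298]
tool_rot: [0.98, -0.199, -0.0, -0.0]
wrist_force: [-0.0, -0.3, -0.8]
width: 0.0853
finger_force: 0.0
```

Run:
```python
from h import *
import pickle
c=grab('wrist');pickle.dump(c,open('c1.pkl','wb'))
s=manip.get_state();print(s['t'],s['position'],s['joint_pos'].round(2),s['wrist_force'],R.from_quat(s['tool_rot']).as_matrix()[:,0])
print(proj(c,[[.523,-.246,.066],[.623,-.273,.087],[.59,.023,.07]]).round())
cv2.imwrite('pics/d.png',cv2.resize(c['f'],(800,600),interpolation=cv2.INTER_CUBIC))
```

```text
1.4 [ 0.45844413 -0.26215333  0.29806818] [-0.52  0.14  0.07  1.51 -0.    3.02] [ 0.51852004  0.56264581 -0.14326825] [ 9.20434682e-01 -3.90895967e-01 -5.82130848e-04]
[[227. 116.]
 [206.   5.]
 [-13. 157.]]
```

View pics/d.png

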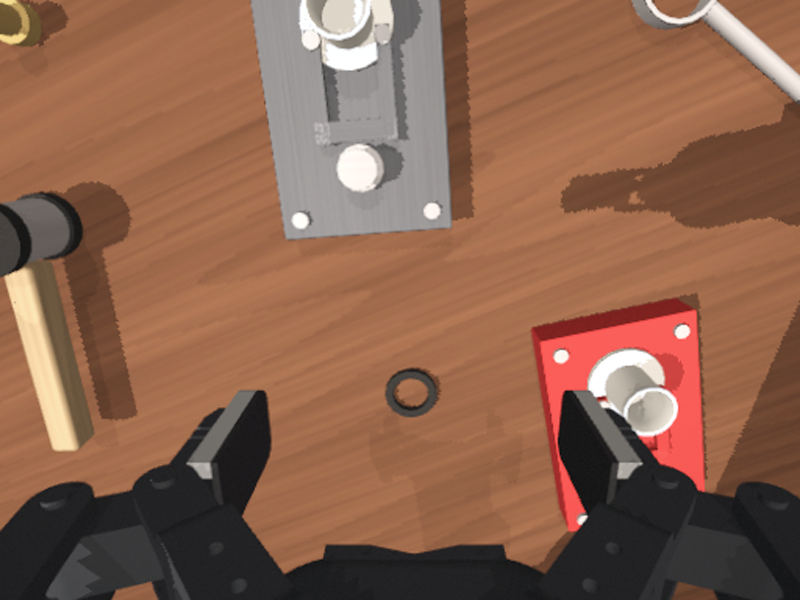

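The wrist view shows the pin head at (360,168) with the stub above it, plus the mallet handle from (30,270) to (70,450). Joint 6 is near its limit, so I'll use the other half-turn for the grasp. I'll view the mallet and stand on the way.

Emit:
play_rows --targets '[0.0854, 0.005, 0.015, 0, 0.141, 0.0854, 0.005, 0.015, 0, 0.141, 0.0854, 0.005, 0.015, 0, 0.141, 0.0854, 0.005, 0.015, 0, 0.141, 0.0854, 0.005, 0.015, 0, 0.141]'

```text
t: 1.9
position: [0.4833, -0.1873, 0.2984]
tool_rot: [0.988, 0.153, 0.0, 0.0]
wrist_force: [-0.4, -0.6, -0.4]
width: 0.0851
finger_force: 0.0
```

Emit:
play_rows --targets '[0.0854, 0.005, 0.015, 0, 0.141, 0.0854, 0.005, 0.015, 0, 0.141, 0.0854, 0.005, 0.015, 0, 0.141, 0.0854, 0.005, 0.015, 0, 0.141, 0.0854, 0.005, 0.015, 0, 0.141]'

```text
t: 2.4
position: [0.5085, -0.1123, 0.2984]
tool_rot: [0.875, 0.485, -0.0, 0.0]
wrist_force: [0.5, 0.4, -1.0]
width: 0.0857
finger_force: 0.0
```

Emit:
play_rows --targets '[0.0854, 0.005, 0.015, 0, 0.141, 0.0854, 0.005, 0.015, 0, 0.141, 0.0854, 0.005, 0.015, 0, 0.141, 0.0854, 0.0, 0.0, 0, 0.141, 0.0854, 0.0, 0.0, 0, 0]'

```text
t: 2.9
position: [0.5236, -0.0675, 0.2983]
tool_rot: [0.707, 0.708, -0.0, 0.0]
wrist_force: [-0.5, -0.4, -0.1]
width: 0.0851
finger_force: 0.0
```

Run:
```python
from h import *
import pickle
manip.get_image('scene');manip.get_image('scene')
c=grab('wrist');pickle.dump(c,open('c2.pkl','wb'))
s=manip.get_state();print(s['t'],s['position'],s['joint_pos'].round(2),R.from_quat(s['tool_rot']).as_matrix()[:,0])
print(proj(c,[[.59,.023,.07],[.418,.096,.05],[.47,.288,.111]]).round())
cv2.imwrite('pics/e.png',cv2.resize(c['f'],(800,600),interpolation=cv2.INTER_CUBIC))
# pin from c1
d=pickle.load(open('c1.pkl','rb'));S=pickle.load(open('c0.pkl','rb'))['scene']
def blob(c,x,y,r,th):
    g=cv2.cvtColor(c['f'],cv2.COLOR_BGR2GRAY);m=((g>th)*255).astype(np.uint8)
    k=np.zeros_like(m);cv2.circle(k,(x,y),r,255,-1)
    n,l,st,ce=cv2.connectedComponentsWithStats(m&k)
    for i in range(1,n):
        if st[i,4]>15:print(c['f'].shape,st[i],ce[i].round(1))
blob(d,230,107,22,190);blob(d,230,107,22,150)
blob(S,179,175,8,170);blob(S,179,175,8,150)
print(plane(d,[(230,107)],.064),proj(S,plane(d,[(230,107)],.064)))
```

```text
3.05 [ 0.52364695 -0.06763496  0.29835791] [-0.13  0.14  0.07  1.51 -0.    1.45] [ 2.88404070e-03  9.99995840e-01 -4.11502607e-05]
[[ 328.   77.]
 [ 162.    5.]
 [ 188. -309.]]
(384, 512, 3) [215  92  27  31 635] [228.4 107.3]
(384, 512, 3) [218  85  23   6  68] [228.8  87.5]
(384, 512, 3) [208  92  37  37 986] [226.3 109. ]
(384, 512, 3) [244 117   6   7  18] [246.5 119.6]
(384, 512, 3) [175 172   9  10  61] [179.2 176.3]
(384, 512, 3) [175 171   9  11  76] [179.1 176.2]
[[ 0.5306168  -0.25234892  0.064     ]] [[176.68355792 174.47292016]]
```

View pics/e.png

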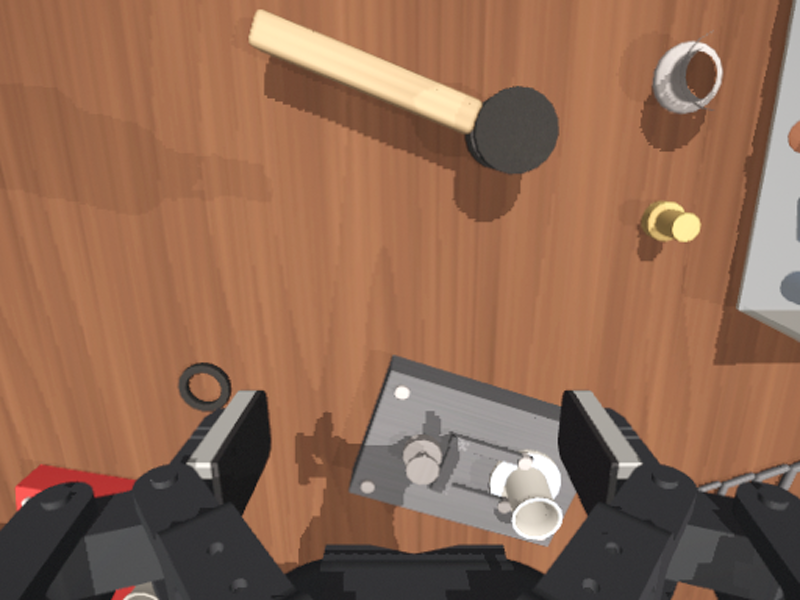

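The mallet head's top is a dark disc at (515,130) and the handle's end is at (258,25). The pin head is at (423,470), with the stub to its right. I'll now compute the mallet pose and triangulate the pin between the two wrist views.

Run:
```python
from h import *
import pickle
c=pickle.load(open('c2.pkl','rb'));d=pickle.load(open('c1.pkl','rb'));k=.64
# head disc: dark mask
g=cv2.cvtColor(c['f'],cv2.COLOR_BGR2GRAY);hsv=cv2.cvtColor(c['f'],cv2.COLOR_BGR2HSV)
roi=np.zeros_like(g);cv2.circle(roi,(330,83),34,255,-1)
m=((g<65)&(hsv[...,1]<60)).astype(np.uint8)*255&roi
m=cv2.morphologyEx(m,cv2.MORPH_OPEN,np.ones((5,5)))
cn=max(cv2.findContours(m,0,2)[0],key=cv2.contourArea)
print('circ',cv2.minEnclosingCircle(cn),cv2.boundingRect(cn))
for z in(.072,):print('head hand',plane(c,[(516.5*k,129.5*k)],z)[0].round(4),'edges',plane(c,[(474*k,129*k),(559*k,129*k),(516*k,86*k),(516*k,173*k)],z).round(4).tolist())
# handle mask
h=((hsv[...,0]>12)&(hsv[...,0]<28)&(hsv[...,1]>40)&(hsv[...,1]<150)&(g>150)).astype(np.uint8)*255
h[:, :150]=0;h[100:]=0;h[:,320:]=0
cn=max(cv2.findContours(h,0,2)[0],key=cv2.contourArea);r=cv2.minAreaRect(cn);print('handle rect',r)
b=plane(c,cv2.boxPoints(r),.050);print(b.round(4).tolist())
M=cv2.moments(cn);print(plane(c,[(M['m10']/M['m00'],M['m01']/M['m00'])],.05))
# pin
print('pin tri',tri(d,[(360*k,167*k)],c,[(423.5*k,470*k)]))
print('pin c1',plane(d,[(360*k,167*k)],.064),'c2',plane(c,[(423.5*k,470*k)],.064))
cr=np.hstack([cv2.resize(d['f'][80:135,200:260],(390,357),interpolation=2),cv2.resize(c['f'][270:325,240:300],(390,357),interpolation=2)])
cv2.imwrite('pics/f.png',cr)
```

```text
Traceback (most recent call last):
ValueError: max() iterable argument is empty
```

Run:
```python
from h import *
import pickle
c=pickle.load(open('c2.pkl','rb'));d=pickle.load(open('c1.pkl','rb'));k=.64
g=cv2.cvtColor(c['f'],cv2.COLOR_BGR2GRAY);hsv=cv2.cvtColor(c['f'],cv2.COLOR_BGR2HSV)
print(c['f'][83,330],hsv[83,330],c['f'][45,230],hsv[45,230],hsv[30,100])
roi=np.zeros_like(g);cv2.circle(roi,(330,83),34,255,-1)
m=((g<75)&(c['f'].astype(int).ptp(2)<25 if hasattr(c['f'],'ptp') else (np.ptp(c['f'],axis=2)<25))).astype(np.uint8)*255&roi
cn=max(cv2.findContours(m,0,2)[0],key=cv2.contourArea,default=None)
if cn is not None:print('circ',cv2.minEnclosingCircle(cn),cv2.boundingRect(cn))
print('head',plane(c,[(516.5*k,129.5*k)],.072)[0].round(4),'edges',plane(c,[(474*k,129*k),(559*k,129*k),(516*k,86*k),(516*k,173*k)],.072).round(4).tolist())
h=((hsv[...,0]>12)&(hsv[...,0]<28)&(g>150)).astype(np.uint8)*255
h[:, :150]=0;h[100:]=0;h[:,320:]=0
cn=max(cv2.findContours(h,0,2)[0],key=cv2.contourArea,default=None)
if cn is not None:
    r=cv2.minAreaRect(cn);print('handle rect',r);print(plane(c,cv2.boxPoints(r),.050).round(4).tolist(),plane(c,[r[0]],.05))
print('pin tri',tri(d,[(360*k,167*k)],c,[(423.5*k,470*k)]))
print('pin c1',plane(d,[(360*k,167*k)],.064),'c2',plane(c,[(423.5*k,470*k)],.064))
cr=np.hstack([cv2.resize(d['f'][80:135,200:260],(390,357),interpolation=2),cv2.resize(c['f'][270:325,240:300],(390,357),interpolation=2)])
cv2.imwrite('pics/f.png',cr)
```

```text
[71 75 79] [15 26 79] [178 225 255] [ 18  77 255] [ 12 134 168]
circ ((326.5, 82.5), 29.841346740722656) (298, 56, 59, 55)
head [0.5922 0.0174 0.072 ] edges [[0.5641, 0.0178, 0.072], [0.6204, 0.0178, 0.072], [0.5905, 0.0442, 0.072], [0.5934, -0.0106, 0.072]]
handle rect ((232.30242919921875, 44.63149642944336), (155.99440002441406, 23.26728057861328), 22.13549041748047)
[[0.4098, 0.0758, 0.05], [0.4208, 0.0961, 0.05], [0.572, 0.0382, 0.05], [0.5632, 0.0161, 0.05]] [[0.48987287 0.0570455  0.05      ]]
pin tri (array([ 0.5311399 , -0.25265466,  0.06283616]), np.float64(0.0011518454649992779))
pin c1 [[ 0.53056227 -0.25279767  0.064     ]] c2 [[ 0.53169329 -0.25179518  0.064     ]]
```

View pics/f.png

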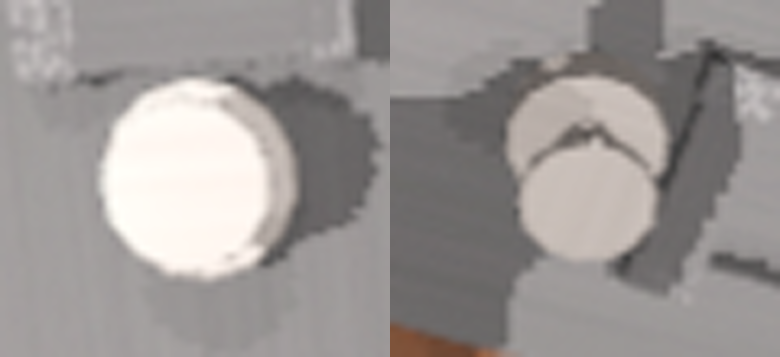

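The pin top is at about (0.531, -0.2515, 0.064). The mallet head is at (0.592, 0.0174), with the handle yaw at 2.771. I'll move to grasp the handle 55 mm from the head's axis.

Emit:
play_rows --targets '[0.0854, 0.002, 0.012, -0.015, 0.134, 0.0854, 0.002, 0.012, -0.015, 0.134, 0.0854, 0.002, 0.012, -0.015, 0.134, 0.0854, 0.002, 0.012, -0.015, 0.134, 0.0854, 0.002, 0.012, -0.015, 0.134]'

```text
t: 3.55
position: [0.5339, -0.0071, 0.2228]
tool_rot: [0.434, 0.901, 0.0, 0.0]
wrist_force: [-0.9, 0.0, -0.6]
width: 0.0851
finger_force: 0.0
```

Emit:
play_rows --targets '[0.0854, 0.002, 0.012, -0.015, 0.134, 0.0854, 0.002, 0.012, -0.015, 0.134, 0.0854, 0.002, 0.012, -0.015, 0.134, 0.0854, 0.001, 0.009, -0.015, 0.131, 0.0854, 0.0, 0.0, 0, 0]'

```text
t: 4.05
position: [0.5398, 0.0383, 0.1613]
tool_rot: [0.183, 0.983, -0.0, -0.002]
wrist_force: [0.2, -0.5, -0.5]
width: 0.0854
finger_force: 0.0
```

Emit:
play_rows --targets '[0.0854, 0, 0, 0, 0]'

```text
t: 4.15
position: [0.5408, 0.0376, 0.1635]
tool_rot: [0.185, 0.983, -0.0, -0.0]
wrist_force: [0.6, -0.1, 1.3]
width: 0.0855
finger_force: 0.0
```

Run:
```python
from h import *
s=manip.get_state();print(s['t'],s['position'],s['joint_pos'].round(2),R.from_quat(s['tool_rot']).as_euler('xyz'));x=R.from_quat(s['tool_rot']).as_matrix()[:,0];print(np.arctan2(x[1],x[0]),np.array([.5407,.0373,.039])-s['position'])
```

```text
4.15 [0.54077633 0.03762988 0.16348444] [ 0.07  0.17 -0.18  1.22 -0.    0.44] [-3.14115976e+00 -3.40460172e-04  2.77039670e+00]
2.7703966981383155 [-7.63333589e-05 -3.29877556e-04 -1.24484445e-01]
```

Aligned. Descend and grip.

Emit:
play_rows --targets '[0.0854, 0, 0, -0.03, 0, 0.0854, 0, 0, -0.03, 0, 0.0854, 0, 0, -0.03, 0, 0.0854, 0, 0, -0.025, 0, 0.0854, 0, 0, -0.009, 0]'

```text
t: 4.65
position: [0.54, 0.0373, 0.0379]
tool_rot: [0.184, 0.983, -0.0, -0.001]
wrist_force: [-0.5, 0.4, 0.4]
width: 0.0855
finger_force: 0.0
```

Emit:
play_rows --targets '[0.0854, 0, 0, 0, 0, 0.02, 0, 0, 0, 0, 0.02, 0, 0, 0, 0, 0.02, 0, 0, 0, 0, 0.02, 0, 0, 0, 0]' --grip_force 100

```text
t: 5.15
position: [0.5415, 0.0382, 0.0402]
tool_rot: [0.182, 0.983, 0.0, 0.001]
wrist_force: [0.1, -0.5, 0.2]
width: 0.028
finger_force: 0.0
```

Emit:
play_rows --targets '[0.015, 0, 0, 0, 0, 0.015, 0, 0, 0, 0, 0.015, 0, 0, 0, 0, 0.015, 0, 0, 0, 0, 0.015, 0, 0, 0, 0]'

```text
t: 5.65
position: [0.5414, 0.038, 0.0403]
tool_rot: [0.182, 0.983, -0.0, 0.001]
wrist_force: [-1.6, -1.4, 6.2]
width: 0.0227
finger_force: 97.5
```

Emit:
play_rows --targets '[0.015, 0, 0, 0.01, 0, 0.015, 0, 0, 0.03, 0, 0.015, 0, 0, 0.04, 0, 0.015, 0, 0, 0.03, 0, 0.015, 0, 0, 0.01, 0]'

```text
t: 6.15
position: [0.5421, 0.0384, 0.1627]
tool_rot: [0.182, 0.983, 0.001, 0.002]
wrist_force: [-0.1, -0.3, -4.8]
width: 0.0224
finger_force: 98.6
```

Emit:
play_rows --targets '[0.015, -0.005, -0.019, 0, 0, 0.015, -0.007, -0.03, 0, 0, 0.015, -0.007, -0.03, 0, 0, 0.015, -0.007, -0.03, 0, 0, 0.015, -0.007, -0.03, 0, 0]'

```text
t: 6.65
position: [0.5067, -0.1016, 0.1577]
tool_rot: [0.182, 0.983, 0.0, -0.001]
wrist_force: [0.3, 0.5, -4.1]
width: 0.0225
finger_force: 98.5
```

Emit:
play_rows --targets '[0.015, -0.007, -0.03, 0, 0, 0.015, -0.007, -0.03, 0, 0, 0.015, -0.007, -0.03, 0, 0, 0.015, -0.005, -0.025, 0, 0, 0.015, -0.002, -0.015, 0, 0]'

```text
t: 7.15
position: [0.4787, -0.2321, 0.1578]
tool_rot: [0.183, 0.983, 0.0, -0.001]
wrist_force: [-0.7, 0.2, -4.1]
width: 0.0225
finger_force: 98.6
```

Emit:
play_rows --targets '[0.015, 0, 0, 0, 0, 0.015, 0, 0, 0, 0]'

```text
t: 7.35
position: [0.4797, -0.2304, 0.1585]
tool_rot: [0.183, 0.983, 0.001, -0.001]
wrist_force: [0.2, 1.0, -4.5]
width: 0.0228
finger_force: 98.7
```

Run:
```python
from h import *
import pickle
s=manip.get_state();print(s['t'],s['position'],s['joint_pos'].round(2),s['wrist_force'],s['width'])
c=grab('wrist');S=grab('side');C=grab('scene')
pickle.dump((c,S,C),open('c3.pkl','wb'))
a=cv2.resize(C['f'][130:220,120:240],(400,300),interpolation=2);b=cv2.resize(S['f'][190:295,270:410],(400,300),interpolation=2)
cv2.imwrite('pics/g.png',np.hstack([a,b]))
```

```text
7.35 [ 0.47970728 -0.23036679  0.15851339] [-0.45  0.16 -0.21  1.2   0.   -0.08] [ 0.2401193   0.96172401 -4.48187942] 0.02276232926144498
```

View pics/g.png

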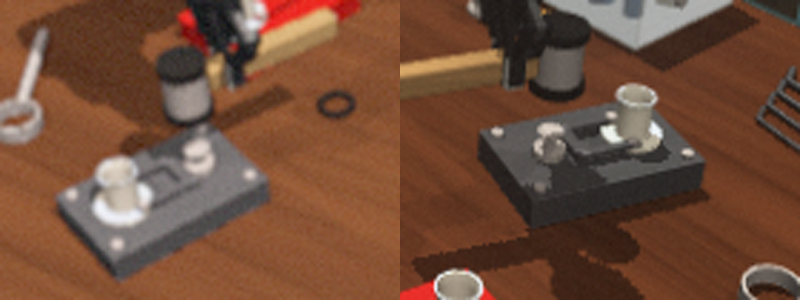

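The left half shows the mallet head held level above the clamp, and the right half shows the pin head at (550,130). I'll check the alignment by projecting both positions.

Run:
```python
from h import *
import pickle
c,S,C=pickle.load(open('c3.pkl','rb'))
f=lambda q,x0,y0,k,o:((q-[x0,y0])/k+[o,0]).round()
for P in ([.531,-.2515,.064],[.53,-.251,.118],[.53,-.251,.19]):
    print(P,f(proj(C,[P]),120,130,.3,0),f(proj(S,[P]),270,190,.35,400))
```

```text
[0.531, -0.2515, 0.064] [[189. 149.]] [[551. 133.]]
[0.53, -0.251, 0.118] [[184. 112.]] [[555.  88.]]
[0.53, -0.251, 0.19] [[175.  60.]] [[561.  25.]]
```

Emit:
play_rows --targets '[0.015, 0, 0, -0.015, 0, 0.015, 0, 0, -0.015, 0, 0.015, 0, 0, -0.01, 0, 0.015, 0, 0, 0, 0]'

```text
t: 7.9
position: [0.4792, -0.2298, 0.1178]
tool_rot: [0.182, 0.983, 0.0, -0.001]
wrist_force: [-0.2, 0.0, -4.1]
width: 0.023
finger_force: 98.7
```

Emit:
play_rows --targets '[0.015, 0, 0, -0.008, 0, 0.015, 0, 0, -0.004, 0, 0.015, 0, 0, -0.003, 0, 0.015, 0, 0, -0.003, 0]'

```text
t: 8.3
position: [0.4801, -0.2308, 0.1019]
tool_rot: [0.182, 0.983, 0.0, 0.0]
wrist_force: [-3.3, 2.4, 2.6]
width: 0.0228
finger_force: 99.4
```

Emit:
play_rows --targets '[0.015, 0, 0, -0.003, 0, 0.015, 0, 0, -0.003, 0, 0.015, 0, 0, -0.001, 0]'

```text
t: 8.6
position: [0.4801, -0.2308, 0.0943]
tool_rot: [0.182, 0.983, 0.0, 0.0]
wrist_force: [-1.6, 3.5, 3.6]
width: 0.0228
finger_force: 99.6
```

Emit:
play_rows --targets '[0.015, 0, 0, -0.002, 0, 0.015, 0, 0, -0.002, 0]'

```text
t: 8.8
position: [0.4801, -0.2308, 0.0903]
tool_rot: [0.182, 0.983, 0.0, 0.0]
wrist_force: [-2.8, 3.4, 2.8]
width: 0.0231
finger_force: 99.7
```

Emit:
play_rows --targets '[0.015, 0, 0, -0.001, 0, 0.015, 0, 0, -0.001, 0]'

```text
t: 9.0
position: [0.4799, -0.2308, 0.0891]
tool_rot: [0.182, 0.983, -0.0, 0.0]
wrist_force: [-7.8, 4.1, 13.6]
width: 0.0229
finger_force: 101.0
```

Emit:
play_rows --targets '[0.015, 0, 0, -0.001, 0, 0.015, 0, 0, 0, 0]'

```text
t: 9.2
position: [0.4799, -0.2308, 0.0887]
tool_rot: [0.182, 0.983, -0.0, 0.0]
wrist_force: [-6.2, 4.8, 12.1]
width: 0.0225
finger_force: 101.4
```

Run:
```python
from h import *
s=manip.get_state();print(s['t'],s['position'],s['wrist_force'],s['wrist_torque'])
C=grab('scene');S=grab('side')
a=cv2.resize(C['f'][130:220,120:240],(400,300),interpolation=2);b=cv2.resize(S['f'][190:295,270:410],(400,300),interpolation=2)
cv2.imwrite('pics/i.png',np.hstack([a,b]))
```

```text
9.2 [ 0.47992718 -0.23077948  0.08867499] [-6.23101084  4.78268649 12.14602455] [0.84845053 1.0382705  0.10384847]
```

View pics/i.png

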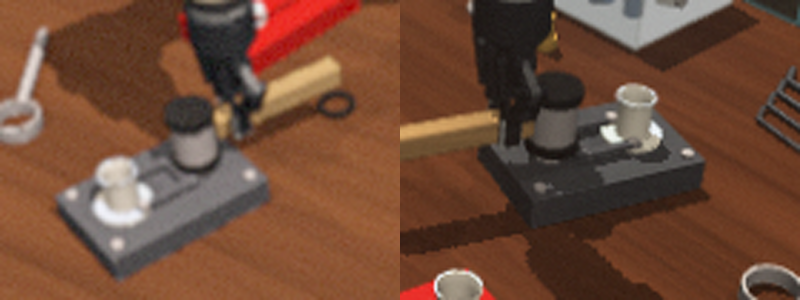

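The head now sits right down on the bushing area. I'll press slightly more to confirm the stop.

Emit:
play_rows --targets '[0.015, 0, 0, -0.001, 0, 0.015, 0, 0, -0.001, 0, 0.015, 0, 0, 0, 0]'

```text
t: 9.6
position: [0.4799, -0.2308, 0.0877]
tool_rot: [0.182, 0.983, -0.0, 0.001]
wrist_force: [-11.2, 5.6, 20.9]
width: 0.0229
finger_force: 102.5
```

Emit:
play_rows --targets '[0.015, 0, 0, 0.01, 0, 0.015, 0, 0, 0.02, 0, 0.015, 0, 0, 0.025, 0, 0.015, 0, 0, 0.02, 0, 0.015, 0.002, 0.01, 0, 0]'

```text
t: 10.1
position: [0.4835, -0.2223, 0.1624]
tool_rot: [0.183, 0.983, -0.001, 0.002]
wrist_force: [0.6, -0.7, -4.3]
width: 0.0227
finger_force: 98.9
```

Emit:
play_rows --targets '[0.015, 0.007, 0.03, 0, 0, 0.015, 0.007, 0.03, 0, 0, 0.015, 0.007, 0.03, 0, 0, 0.015, 0.007, 0.03, 0, 0, 0.015, 0.007, 0.03, 0, 0]'

```text
t: 10.6
position: [0.5166, -0.0691, 0.1583]
tool_rot: [0.182, 0.983, -0.0, -0.001]
wrist_force: [0.7, 0.1, -3.9]
width: 0.0226
finger_force: 98.8
```

Emit:
play_rows --targets '[0.015, 0.007, 0.03, 0, 0, 0.015, 0.007, 0.03, 0, 0, 0.015, 0.007, 0.03, 0, 0, 0.015, 0.003, 0.015, 0, 0, 0.015, 0, 0, 0, 0]'

```text
t: 11.1
position: [0.5407, 0.0362, 0.1586]
tool_rot: [0.181, 0.984, -0.0, -0.001]
wrist_force: [-0.6, 0.3, -3.8]
width: 0.0228
finger_force: 98.9
```

Run:
```python
from h import *
import pickle
s=manip.get_state();print(s['t'],s['position'],s['wrist_force'])
C=grab('scene');S=grab('side')
pickle.dump((C,S),open('c4.pkl','wb'))
a=cv2.resize(C['f'][150:240,140:260],(400,300),interpolation=2);b=cv2.resize(S['f'][180:285,250:390],(400,300),interpolation=2)
cv2.imwrite('pics/j.png',np.hstack([a,b]))
```

```text
11.1 [0.54072242 0.03620766 0.15859334] [-0.59555617  0.26950059 -3.75382942]
```

View pics/j.png

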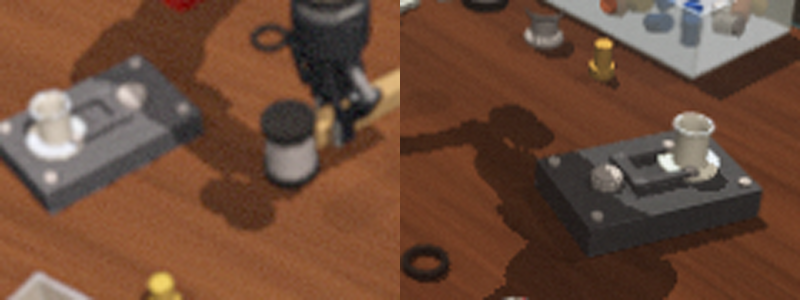

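The pin head now sits flat on its bushing, at (130,95) on the left and (606,178) on the right. Next I'll set the mallet down where it stood.

Emit:
play_rows --targets '[0.015, 0, 0, -0.03, 0, 0.015, 0, 0, -0.04, 0, 0.015, 0, 0, -0.025, 0, 0.015, 0, 0, -0.015, 0, 0.015, 0, 0, -0.005, 0]'

```text
t: 11.7
position: [0.5392, 0.0329, 0.043]
tool_rot: [0.183, 0.983, -0.001, -0.002]
wrist_force: [-1.3, -0.5, -4.2]
width: 0.0224
finger_force: 98.8
```

Emit:
play_rows --targets '[0.015, 0, 0, -0.002, 0, 0.015, 0, 0, 0, 0]'

```text
t: 11.9
position: [0.5414, 0.0336, 0.0439]
tool_rot: [0.183, 0.983, 0.0, 0.0]
wrist_force: [-0.2, -0.1, -4.0]
width: 0.0226
finger_force: 98.8
```

Emit:
play_rows --targets '[0.015, 0, 0, -0.002, 0, 0.015, 0, 0, -0.001, 0, 0.015, 0, 0, -0.001, 0, 0.015, 0, 0, 0, 0]'

```text
t: 12.3
position: [0.5413, 0.0342, 0.0403]
tool_rot: [0.182, 0.983, 0.0, 0.001]
wrist_force: [-1.4, 0.5, 3.7]
width: 0.0223
finger_force: 100.0
```

On the bench (about 8 N contact). Release.

Emit:
play_rows --targets '[0.0854, 0, 0, 0.001, 0, 0.0854, 0, 0, 0, 0, 0.0854, 0, 0, 0, 0, 0.0854, 0, 0, 0, 0, 0.0854, 0, 0, 0, 0]'

```text
t: 12.8
position: [0.541, 0.0341, 0.0403]
tool_rot: [0.182, 0.983, -0.0, 0.0]
wrist_force: [-0.1, 0.7, 0.3]
width: 0.0854
finger_force: 0.0
```

Emit:
play_rows --targets '[0.0854, 0, 0, 0, 0, 0.0854, 0, 0, 0.02, 0, 0.0854, 0, 0, 0.04, 0, 0.0854, 0, 0, 0.05, 0, 0.0854, 0, 0, 0.05, 0]'

```text
t: 13.3
position: [0.5404, 0.0341, 0.2016]
tool_rot: [0.182, 0.983, -0.0, -0.001]
wrist_force: [1.1, -0.1, -0.4]
width: 0.0854
finger_force: 0.0
```

Released cleanly. Next I'll move up and view the stand.

Emit:
play_rows --targets '[0.0854, -0.006, 0.01, 0.01, -0.134, 0.04, -0.006, 0.01, 0.01, -0.134, 0.0, -0.006, 0.01, 0.01, -0.134, 0.0, -0.006, 0.01, 0.01, -0.134, 0.0, -0.006, 0.01, 0.01, -0.134]'

```text
t: 13.8
position: [0.5107, 0.0845, 0.2507]
tool_rot: [0.498, 0.867, 0.0, 0.0]
wrist_force: [-0.3, -0.4, -0.5]
width: 0.0283
finger_force: 0.0
```

Emit:
play_rows --targets '[0.0, -0.006, 0.01, 0.01, -0.134, 0.0, -0.006, 0.01, 0.01, -0.134, 0.0, -0.006, 0.01, 0.0, -0.134, 0.0, -0.006, 0.01, 0.0, -0.134, 0.0, 0, 0, 0, 0]'

```text
t: 14.3
position: [0.4865, 0.1249, 0.2705]
tool_rot: [0.707, 0.707, 0.0, -0.0]
wrist_force: [1.1, -0.2, -0.2]
width: 0.0003
finger_force: 0.0
```

Emit:
play_rows --targets '[0.0, 0, 0, 0, 0, 0, 0, 0, 0, 0]'

```text
t: 14.5
position: [0.4872, 0.1238, 0.2701]
tool_rot: [0.707, 0.707, -0.0, 0.0]
wrist_force: [-0.1, 1.0, -0.2]
width: -0.0
finger_force: 0.0
```

Run:
```python
from h import *
import pickle
c=grab('wrist');pickle.dump(c,open('c5.pkl','wb'))
s=manip.get_state();print(s['t'],s['position'],s['joint_pos'].round(2))
cv2.imwrite('pics/k.png',cv2.resize(c['f'],(800,600),interpolation=cv2.INTER_CUBIC))
```

```text
14.55 [0.48717513 0.1237344  0.27017138] [ 0.25  0.08 -0.05  1.44 -0.    1.82]
```

View pics/k.png

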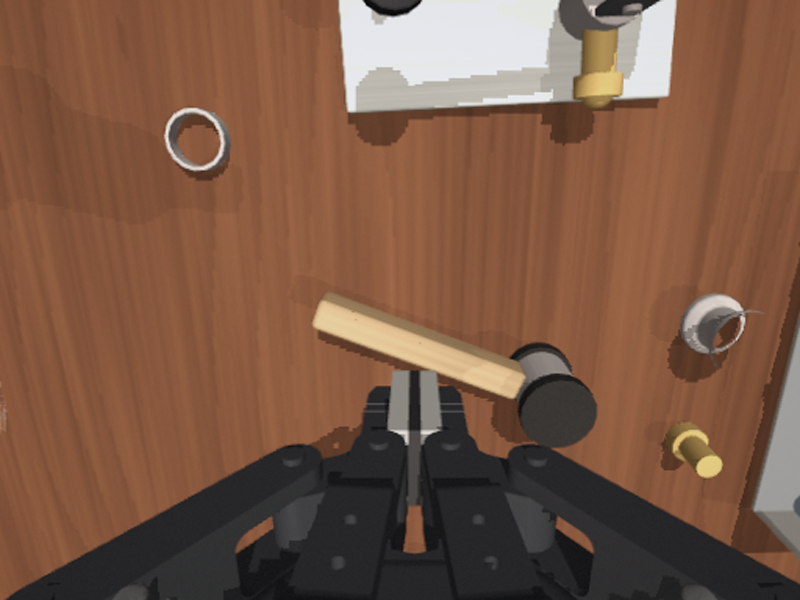

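The mallet stands level on the bench, with its head at (555,410); the stand begins at the top of the picture with its edge at y≈105. Moving 80 mm forward to measure the pad and gauge numerically.

Emit:
play_rows --targets '[0.0, 0, 0.025, 0, 0, 0, 0, 0.03, 0, 0, 0, 0, 0.025, 0, 0, 0, 0, 0, 0, 0, 0, 0, 0, 0, 0]'

```text
t: 15.05
position: [0.487, 0.204, 0.27]
tool_rot: [0.707, 0.707, -0.0, 0.0]
wrist_force: [-0.3, -0.3, 0.2]
width: 0.0
finger_force: 0.0
```

```bash
cat > m.py <<'E'
from h import *
import pickle,sys
c=grab('wrist');pickle.dump(c,open(sys.argv[1],'wb'))
s=manip.get_state();print(s['t'],s['position'])
g=cv2.cvtColor(c['f'],cv2.COLOR_BGR2GRAY)
print('proj',proj(c,[[.47,.288,.111],[.467,.338,.093],[.467,.338,.012],[.487,.204,.25]]).round())
m=(g<70).astype(np.uint8)
n,l,st,ce=cv2.connectedComponentsWithStats(m)
for i in range(1,n):
    if st[i,4]>60: 
        cn=max(cv2.findContours((l==i).astype(np.uint8),0,2)[0],key=cv2.contourArea)
        print(st[i],ce[i].round(1),np.round(cv2.minEnclosingCircle(cn)[0],1),round(cv2.minEnclosingCircle(cn)[1],1))
E
python3 m.py c6.pkl
```

```text
15.1 [0.48703696 0.20354977 0.27010788]
proj [[244.  82.]
 [240.  20.]
 [246.  36.]
 [263. 253.]]
[425  29  12  16  71] [430.2  36.4] [430.   36.5] 8.5
[244  37  16  13  99] [252.5  43.9] [252.  41.] 8.1
[399  44  17  14 136] [407.7  51.6] [407.   49.5] 9.7
[ 229   63   47   49 1734] [252.2  86.9] [252.1  87. ] 24.2
[374  62  38   8 128] [386.6  66.3] [392.5  67. ] 18.5
[354  91  14  24  74] [361.8  97.5] [360. 103.] 12.5
[373  94  15   7  78] [380.5  97. ] [380.3  97. ] 7.4
[391 135  21   4  65] [401.1 136.7] [401.  136.5] 10.1
[ 226  137  148   24 1219] [302.3 147.6] [299.5 146. ] 73.5
[118 145  25  14 103] [127.1 149.4] [130. 153.] 12.6
[132 162  22  18  84] [145.1 173.6] [142.5 170.5] 12.7
[    0   193   512   191 37245] [271.3 336.3] [255.5 288. ] 272.6
[419 261  41  34 738] [436.4 279.1] [439.8 276. ] 22.6
[  0 278  12  64 296] [  6. 309.] [  0.  309.5] 31.5
```

Emit:
play_rows --targets '[0.0, -0.02, 0, 0, 0, 0, -0.025, 0, 0, 0, 0, -0.025, 0, 0, 0, 0, 0, 0, 0, 0, 0, 0, 0, 0, 0]'

```text
t: 15.6
position: [0.4171, 0.2034, 0.2708]
tool_rot: [0.708, 0.706, 0.001, 0.0]
wrist_force: [0.9, 0.8, -0.3]
width: 0.0004
finger_force: 0.0
```

```bash
python3 m.py c7.pkl
```

```text
15.65 [0.41749778 0.20355312 0.27062293]
proj [[327.  81.]
 [323.  20.]
 [310.  36.]
 [404. 250.]]
[318  26  13  12  78] [323.6  32.5] [323.5  32.5] 6.5
[309  29  19  20 162] [315.5  41.4] [317.2  38.8] 10.1
[501  29  11  14  67] [506.7  34.9] [507.   35.5] 7.6
[460  43  28  16 240] [474.5  51.4] [473.5  49. ] 14.8
[445  61  48   9 192] [461.  66.] [468.5  67. ] 23.6
[ 310   62   48   49 1798] [333.5  86.2] [332.6  85.5] 24.8
[ 282   92  160   68 1490] [371.4 139.6] [361.5 124. ] 82.5
[442  92  24  11 138] [453.6  96.7] [453.5  98. ] 11.7
[176 144  27  14 101] [187.5 148.2] [189.  153.5] 13.5
[184 167  25  13  66] [196.5 175.8] [196. 172.] 13.0
[  0 236  57 111 450] [ 39.4 282.8] [ 20. 291.] 58.5
[    0   237   512   147 36958] [263.7 338.7] [255.5 363. ] 256.3
[467 256  45  38 778] [485.2 276.8] [490.1 273.4] 25.4
[371 272  40  17 247] [388.6 277.5] [390.5 284.5] 19.8
[   0  292   34   69 1421] [ 10.9 330. ] [  9.2 326. ] 35.2
[460 321  13  23 183] [465.  333.5] [464.5 332.1] 11.2
[473 329  14  20  83] [479.1 338.5] [479.  338.5] 10.7
```

Run:
```python
from h import *
import pickle
a,b=[pickle.load(open(f,'rb')) for f in('c6.pkl','c7.pkl')]
print('pad',tri(a,[(252.2,86.5)],b,[(333.5,85.8)]))
print(plane(a,[(252.2,86.5)],.111),plane(b,[(333.5,85.8)],.111))
for c,x0 in((a,226),(b,304)):
    g=cv2.cvtColor(c['f'],cv2.COLOR_BGR2GRAY)
    print('cols',x0)
    for y in range(4,56,3): print(y,' '.join('%3d'%v for v in g[y,x0:x0+46:2]))
```

```text
pad (array([0.47682707, 0.28446729, 0.10488901]), np.float64(0.00010154918816353381))
[[0.4770691  0.28430757 0.111     ]] [[0.47557688 0.2843919  0.111     ]]
cols 226
4  86  85  88  91  92  92  92  93  93  94  96  95  94  96  96  92  90  88  87  91  92  94  92
7  86  86  87  92  92  92  92  93  94  95  97  96  93  95  97  93  89  87  88  90  92  93  91
10  87  86  88  92  94  93  92  93  93  95  96  94  94  96  97  92  89  88  88  92  92  93  90
13  87  85  87  92  94  92  92  94  94  95  97  96  93  96  96  93  90  88  88  91  93  94  92
16  86  86  88  91  93  92  92  94  93  95  97  94  94  96  96  94  89  89  87  91  92  92  93
19  86  87  88  92  95  92  92  94  93  96 152 185 177 118  96  94  90  87  88  91  92  93  91
22  86  86  88  91  93  92  92  93  93 197 212 213 213 214 140  93  90  87  88  90  92  94  92
25  86  87  88  91  94  93  92  93 106 207 207 209 210 210 172 110  90  88  88  90  91  93  91
28  80  83  85  88  90  92  92  95  98 186 205 207 206 205 117 121 114  88  88  90  92  93  92
31  80  81  82  84  88  86  86  86 100  96 122 151 141  84  66 110 117 182 198
[... 1793 characters left out ...]
127 214 214 214 214 214 214 214 214
37 214 214 214  34  30  31  79  70  69  68  69  69 108 114 157 215 214 214 214 214 214 214 214
40 214 214 111  33  32  30  30  41  72  72  71  72 112 202 215 215 215 215 215 215 214 215 215
43 215 214 145  32  32  30  33  33  32  33  37 135 215 215 215 215 215 215 215 215 215 215 215
46 214 169 151  81  33  33  33  33  32  85 212 215 215 215 215 215 214 215 215 214 215 215 215
49 215 179 170 169 169 142 111 163 166 214 215 215 216 215 215 215 215 215 215 215 215 215 215
52 215 178 168 167 166 166 166 167 166 214 215 216 216 216 215 216 215 215 215 216 215 215 215
55 216 173 172 172 173 172 172 171 171 216 216 215 216 216 216 215 215 215 215 215 216 215 215
```

Run:
```python
from h import *
import pickle
a,b=[pickle.load(open(f,'rb')) for f in('c6.pkl','c7.pkl')]
P=[]
for c,x0 in((a,236),(b,318)):
    w=np.clip(cv2.cvtColor(c['f'],cv2.COLOR_BGR2GRAY)[15:31,x0:x0+24].astype(float)-130,0,80)
    y,x=np.mgrid[15:31,x0:x0+24]; 
    if x0==236: w[:, 20:]=0
    else: w[:,20:]*=(y[:,20:]<30)
    P.append(((w*x).sum()/w.sum(),(w*y).sum()/w.sum()))
G=tri(a,[P[0]],b,[P[1]]);print(P,G)
for z in(.087,.093,.099):print(plane(a,[P[0]],z),plane(b,[P[1]],z))
v=G[0][:2]-np.array([.4765,.2845]);print(v,np.linalg.norm(v),np.arctan2(-v[0],v[1]))
print(manip.get_state()['position'])
```

```text
[(np.float64(248.48207604103803), np.float64(24.64164152082076)), (np.float64(331.60340602793434), np.float64(24.494976721391815))] (array([0.47399199, 0.33369789, 0.09741752]), np.float64(0.0001508088694540765))
[[0.47348922 0.33570612 0.087     ]] [[0.47596601 0.33556716 0.087     ]]
[[0.47377816 0.33459365 0.093     ]] [[0.47482781 0.33444637 0.093     ]]
[[0.4740671  0.33348117 0.099     ]] [[0.47368961 0.33332558 0.099     ]]
[-0.00250801  0.04919789] 0.049261778815853585 0.05093391168177053
[0.41749778 0.20355312 0.27062293]
```

Gauge top at about (0.474, 0.334, 0.097) and pad at about (0.4765, 0.2845). I'll touch the gauge's top lightly with the closed fingertips to get its exact height in TCP terms.

Emit:
play_rows --targets '[0, 0.01, 0.026, 0, 0.025, 0, 0.012, 0.026, 0, 0.025, 0, 0.012, 0.026, 0, 0, 0, 0.012, 0.026, 0, 0, 0, 0.0105, 0.0265, 0, 0]' --grip_force 20

```text
t: 16.15
position: [0.4751, 0.3354, 0.2697]
tool_rot: [0.69, 0.724, -0.0, 0.0]
wrist_force: [0.8, -0.2, -0.0]
width: -0.0
finger_force: 0.0
```

Emit:
play_rows --targets '[0, 0, 0, -0.03, 0, 0, 0, 0, -0.04, 0, 0, 0, 0, -0.04, 0, 0, 0, 0, -0.02, 0, 0, 0, 0, 0, 0]'

```text
t: 16.65
position: [0.4726, 0.3331, 0.1362]
tool_rot: [0.69, 0.724, -0.003, -0.001]
wrist_force: [-0.2, -0.6, 0.3]
width: 0.0002
finger_force: 0.0
```

Emit:
play_rows --targets '[0, 0, 0, 0, 0]'

```text
t: 16.75
position: [0.4742, 0.3345, 0.1405]
tool_rot: [0.69, 0.724, -0.0, -0.0]
wrist_force: [-0.5, -0.1, 0.1]
width: -0.0001
finger_force: 0.0
```

Emit:
play_rows --targets '[0, 0, 0, -0.008, 0, 0, 0, 0, -0.005, 0, 0, 0, 0, -0.002, 0, 0, 0, 0, 0, 0]'

```text
t: 17.15
position: [0.4735, 0.3346, 0.1253]
tool_rot: [0.69, 0.724, 0.0, 0.0]
wrist_force: [-1.1, 0.4, 0.3]
width: 0.0002
finger_force: 0.0
```

Emit:
play_rows --targets '[0, 0, 0, -0.001, 0, 0, 0, 0, -0.001, 0, 0, 0, 0, -0.001, 0]'

```text
t: 17.45
position: [0.4735, 0.3347, 0.1224]
tool_rot: [0.69, 0.724, 0.0, 0.0]
wrist_force: [-0.3, -0.1, 0.8]
width: 0.0002
finger_force: 0.0
```

Emit:
play_rows --targets '[0, 0, 0, -0.001, 0, 0, 0, 0, 0, 0]'

```text
t: 17.65
position: [0.4734, 0.3346, 0.1212]
tool_rot: [0.69, 0.724, -0.0, 0.0]
wrist_force: [-0.3, -0.2, 0.2]
width: -0.0004
finger_force: 0.0
```

Emit:
play_rows --targets '[0, 0, 0, -0.001, 0, 0, 0, 0, 0, 0]'

```text
t: 17.85
position: [0.4734, 0.3346, 0.1202]
tool_rot: [0.69, 0.724, -0.0, -0.0]
wrist_force: [-1.3, 1.1, -0.8]
width: 0.0004
finger_force: 0.0
```

Emit:
play_rows --targets '[0, 0, 0, -0.001, 0, 0, 0, 0, 0, 0]'

```text
t: 18.05
position: [0.4734, 0.3346, 0.1192]
tool_rot: [0.69, 0.724, -0.0, -0.0]
wrist_force: [-0.2, -0.2, 0.6]
width: 0.0001
finger_force: 0.0
```

Emit:
play_rows --targets '[0, 0, 0, -0.001, 0, 0, 0, 0, 0, 0]'

```text
t: 18.25
position: [0.4735, 0.3347, 0.119]
tool_rot: [0.69, 0.724, 0.0, 0.0]
wrist_force: [-0.4, -1.5, 4.4]
width: -0.0005
finger_force: 2.3
```

Contact at TCP z = 0.1190. Now lift and move over the pad.

Emit:
play_rows --targets '[0, 0, 0, 0.01, 0, 0, 0, 0, 0.022, 0, 0, -0.001, -0.01, 0, 0, 0, -0.002, -0.02, 0, 0, 0, -0.002, -0.015, 0, 0]'

```text
t: 18.75
position: [0.4677, 0.2876, 0.1495]
tool_rot: [0.69, 0.724, -0.001, -0.0]
wrist_force: [0.6, -0.3, 0.0]
width: -0.0001
finger_force: 0.0
```

Emit:
play_rows --targets '[0, -0.001, -0.005, 0, 0, 0, 0, 0, 0, 0, 0, 0, 0, -0.005, 0, 0, 0, 0, -0.005, 0, 0, 0, 0, 0, 0]'

```text
t: 19.25
position: [0.467, 0.2847, 0.139]
tool_rot: [0.69, 0.724, -0.001, -0.0]
wrist_force: [0.1, 0.4, -0.8]
width: 0.0001
finger_force: 0.0
```

Emit:
play_rows --targets '[0, 0, 0, -0.003, 0, 0, 0, 0, -0.003, 0, 0, 0, 0, -0.002, 0, 0, 0, 0, 0, 0]'

```text
t: 19.65
position: [0.4672, 0.2849, 0.1323]
tool_rot: [0.69, 0.724, 0.0, -0.0]
wrist_force: [-2.7, 1.3, 3.7]
width: 0.0001
finger_force: 1.8
```

Contact at about 0.133, as expected. Press down to 0.119.

Emit:
play_rows --targets '[0, 0, 0, -0.003, 0, 0, 0, 0, -0.003, 0, 0, 0, 0, -0.003, 0, 0, 0, 0, -0.002, 0, 0, 0, 0, 0, 0]'

```text
t: 20.15
position: [0.4668, 0.2848, 0.1212]
tool_rot: [0.69, 0.724, -0.0, -0.001]
wrist_force: [-4.8, 1.0, 6.7]
width: 0.0001
finger_force: 3.2
```

Emit:
play_rows --targets '[0, 0, 0, -0.001, 0, 0, 0, 0, -0.001, 0, 0, 0, 0, 0, 0]'

```text
t: 20.45
position: [0.4667, 0.2848, 0.1194]
tool_rot: [0.69, 0.724, -0.0, -0.001]
wrist_force: [-5.9, 0.2, 6.4]
width: 0.0002
finger_force: 3.5
```

Emit:
play_rows --targets '[0, 0, 0, -0.0004, 0, 0, 0, 0, 0, 0, 0, 0, 0, 0, 0]'

```text
t: 20.75
position: [0.4667, 0.2848, 0.1191]
tool_rot: [0.69, 0.724, -0.0, -0.001]
wrist_force: [-5.8, 0.1, 6.4]
width: -0.0004
finger_force: 3.5
```

Run:
```python
from h import *
import pickle
s=manip.get_state();print(s['t'],s['position'],s['wrist_force'])
c=grab('wrist')
# gauge top and pad in view: gauge should be unmoved
print(proj(c,[[.474,.334,.097],[.4745,.2845,.097]]))
g=cv2.cvtColor(c['f'],cv2.COLOR_BGR2GRAY);x,y=proj(c,[[.474,.334,.097]])[0].astype(int)
m=(g[y-25:y+25,x-25:x+25]>180).astype(np.uint8)
n,l,st,ce=cv2.connectedComponentsWithStats(m);print([(a.tolist(),(b+[x-25,y-25]).round(1)) for a,b in zip(st[1:],ce[1:]) if a[4]>30])
```

```text
20.75 [0.46666283 0.28483269 0.11906234] [-5.80655872  0.13434994  6.39166931]
[[284.68789144 153.98245574]
 [279.01804648 252.20600132]]
[([0, 0, 8, 31, 137], array([261.1, 139.7])), ([16, 0, 34, 50, 1221], array([294.6, 156.3]))]
```

```bash
python3 -c "
from workcell import manip
print(manip.finish_job())"
```

```text
the job is handed in; nothing more can be done
None
```

I drove the lock pin home with the mallet, set the mallet down on the bench where it had stood and let go. I handed in at 20.8 s, still holding the handle's pad within about 0.1 mm of the gauge rod's top, going by fingertip contact heights and not by a final camera check.

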